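# Tuck a flashing strip under the shingle of a nest-box roof and hold it down

### The job

Pick up the longer of the two aluminium flashing strips by its standing rib, lay it flat on the bare part of the nest-box roof board in front of the shingle, then slide its flat edge squarely under the shingle's free edge until it stops, the whole edge under the shingle and without lifting the shingle. Finish while still holding: the program ends with the gripper closed on the rib and pressing the strip firmly flat onto the roof board, with a push of about 10 N; do not let go. Leave the shorter strip and everything else on the bench where it is.

Things in the scene. Friction and masses are not known exactly. Their poses are not given: they have to be found in the camera images.
- flashing: Longer aluminium strip, loose, about 150 g, lying flat, rib up. Flange 3 mm thick, 140 long (y -70 to 70); standing rib on one long side: 10 thick (x -5 to 5), 140 long, top at z = 33; grip it, closing along x. Flange reaches x = +85, its leading edge. Origin: underside, below the rib's middle; z up. Starts left of the roof, +x away from the robot within 25 degrees, in a near or far place.
- lead_left (a point): The left end of the strip's leading edge, on its underside: (85, 70, 0) in the strip's frame.
- lead_right (a point): The right end of the strip's leading edge, on its underside: (85, -70, 0) in the strip's frame.
- offcut: The shorter strip, not to be used: same section, but 75 mm long and its flange reaching 60 from the rib's middle. Origin under the middle of its rib. Lies in the other of the two places.
- roof: Nest-box roof half, fixed flat on the bench, yaw up to 20 degrees either way. Origin: middle of the board's underside, at bench height; z up, +x up the roof, away from the robot. Board 280 (x) by 260 (y) by 18 mm; bare from x = -140 to -10. The shingle lies over x = -10 to +100. Beyond x = 90: upper shingles up to z = 39; at the far corners: clamps up to z = 60.
- roof_board: The plain board of the roof, 280 x 260 x 18 mm, same origin and axes as roof; its top, on which the strip is pressed, is at z = 18.
- shingle (a joint): Lift of the shingle about its nailed edge, rad: 0 lying in place, growing as its free edge is raised (0.06 = 7 mm at the free edge). It springs back; about 2 N up at its free edge starts to lift it.
- shingle_edge (a point): Middle of the shingle's free lower edge, on its underside: (-10, 0, 25) mm in the frame of roof. The shingle is of wood, 200 wide (y -100 to 100), 6 thick, its underside flat at z = 25. Below it is a slot 7 high, open in front, 35 deep, ending at a batten at x = +25 of roof, the stop for the strip.
- tub: Bystander, to be left alone: yellow open plastic tub, 80 x 80 x 40 mm; origin at the middle of its underside.
- glue: Bystander, to be left alone: white glue bottle, 170 tall, diameter 60 mm; origin at the middle of its underside.
- block: Bystander, to be left alone: pine block, 80 x 60 x 40 mm; origin at the middle of its underside.
- cup: Bystander, to be left alone: white cup, 90 tall, diameter 76 mm; origin at the middle of its underside.
- sandblock: Bystander, to be left alone: cork sanding block, 110 x 65 x 30 mm; origin at the middle of its underside.
- driver: Bystander, to be left alone: screwdriver lying flat.
Mind the look-alikes: they are no part of the job. Leave any purple or yellow look-alike of the flashing alone.

How it is judged (in metres and radians):
On the way, in this order (a step that is already met when the one before it is completed fails the run):
1. the longer strip lies flat (within 10 mm) on the bare board in front of the shingle, its leading edge short of the shingle's free edge (x of lead_left in the frame of roof between -0.12 and -0.01 m and z of lead_left in the frame of roof between 0.014 and 0.028 m and x of lead_right in the frame of roof between -0.12 and -0.01 m and z of lead_right in the frame of roof between 0.014 and 0.028 m and angle between flashing's own z axis and vertical below 0.15 rad), for 0.1 s.
2. the whole leading edge is under the shingle, at least 26 mm in (x of lead_left in the frame of roof between 0.016 and 0.04 m and y of lead_left in the frame of roof between -0.1 and 0.1 m and z of each of lead_left, lead_right in the frame of roof below 0.022 m and x of lead_right in the frame of roof between 0.016 and 0.04 m and y of lead_right in the frame of roof between -0.1 and 0.1 m), for 0.1 s.
At the end, for the whole second after the job is handed in: The strip's whole leading edge is under the shingle, at least 26 mm in (stop at 35), under 4 mm above the board; strip flat within 0.05 rad and still; shingle below 0.03 rad; fingers hold the strip (over 2 N) and it is pressed on the board with over 5 N (all of step 2 and angle between flashing's own z axis and vertical below 0.05 rad and value of joint shingle below 0.03 rad and contact force between flashing and roof_board above 5 N and contact force between the fingers and flashing above 2 N and linear speed of flashing below 0.02 m/s); the arm keeps its last pose, push and grip.
It fails at once if the shingle is lifted by more than 0.06 rad (7 mm at its free edge) (value of joint shingle above 0.06 rad).
It fails at once if the strip is crushed onto the board with more than 80 N (contact force between flashing and roof_board above 80 N).
It fails at once if the shorter strip is moved more than 30 mm (distance of offcut from where it was at the start of the episode above 0.03 m).
It fails at once if another thing on the bench is moved more than 30 mm (distance of any of tub, glue, block, cup, sandblock, driver from where it was at the start of the episode above 0.03 m).
It also fails if it takes over 42 s, if anything falls off the work surface, if the arm or the gripper's body presses on something with over 40 N, if the wrist force passes 120 N, or if a joint passes its speed limit or range.

### The arm

A 6-joint arm with a two-finger parallel gripper is mounted at the origin on the work surface. World frame = base frame: x ahead of the robot, y to its left, z up, the work surface at z = 0. Lengths are in mm, angles in rad, forces in N, time in s.
With the tool pointing down it reaches from about 275 to 750 mm from the base axis. Payload 10.2 kg.
Tool frame: the origin (TCP) lies between the finger pads; the fingertips stand 8 mm ahead of it and the grasp point (between the pads) lies 11 mm behind it; z points along the fingers, x is the direction in which the jaws open and shut, and the axes are right-handed (so a half turn about z gives the same grasp; the last joint's range is limited). The gripper opens to 85 mm and grips with 20 to 120 N. Pads are 22 mm wide; open, the fingers measure 114 mm over their backs; the gripper's body (76 mm by 85 mm) begins 54 mm behind the grasp point. The pads swing forward as they close: fully open they stand 13 mm farther back than shut.
Start: joints at [-1.388, 0.313, 1.498, -0, 1.331, -0.223], TCP at [207.234, -482.375, 239.294] pointing down, gripper open.
Joint ranges: [-2.94, 2.94], [-0.97, 2.17], [0.19, 2.56], [-1.23, 4.37], [0.02, 3.11], [-2.88, 2.88]. Speed limits (rad/s): [2.39, 2.39, 3.01, 3.14, 3.14, 3.14].

### API

Orientations are given as a unit quaternion [w, x, y, z].
In Python, from rig import sense, eyes, ctrl gives the robot as it stands.
- The arm moves only by the tool move_arm, never from a script. Its argument "rows" is a list that holds one entry, the list of rows, each a list of 5 numbers: the shift along the tool's x, y, z in mm, then the turn about the tool's z in units of 6 degrees (1.0 is 6 degrees), then the gripper command: -1 is shut, 1 is fully open, values between are in proportion. In form: [[[dx, dy, dz, roll, jaw], ...]]. A call has 1 to 12 rows; each row is the pose to reach, as a shift and turn from the pose measured when the call began, along the tool's axes at that moment; what a row does not reach only later rows make up. A row lasts 1/8 s, in which the tool goes at most 62.5 mm and 10.7 degrees, less where a joint would pass 70% of its speed; a pose out of reach is approached as far as the arm can. A call with a gripper value outside its range is refused whole. The fingers move at their own pace and stop on an object; "squeeze" is the grip in N (left out, the last holds). Time passes only in rows, so rows that repeat a pose let the fingers close. It gives the time, the measured TCP pose, the force and the opening at its end, in the units of the state.
- sense(): the state, without advancing time (a new reading comes with each control period).
- eyes.capture(name): name is "side" or "top" or "wrist"; returns a dict with "color" (400x640x3 uint8, blue, green, red), "vertical_fov" (degrees; the focal length in pixels is half the picture's height over the tangent of half this angle, whatever the lens; pixels are square), "cx", "cy" (the principal point, pixels), "xyz" and "attitude" of the camera in the world. Camera axes: x right, y down, z forward; pixel columns grow to the right and rows downward; lengths in mm; the calibration is good to about 2 mm. A picture is of the moment at which its call begins. There is no depth.
- ctrl.finish_job(): hands the job in, once; it reports no verdict.
The state is a dict: "time_s": time; "joints": joint angles; "dq": joint speeds; "tau": joint torques, N m; "eef_pos": TCP position; "ee_rot": TCP orientation; "force": force on the tool from outside, world axes, zero at the start; "wrist_torque": the same for the moment, N m; "grip_width": opening from 0.0 (shut) to 1.0 (fully open).
Only numpy, scipy, OpenCV 4.12 (cv2) and the standard library are available. Lean on these libraries where they do the work, as an engineer would, in place of code of your own. Each camera call takes 0.05 s, during which the arm holds its last target. There are 200 camera calls.

## Working session

There is one attempt and no reset: what is moved stays moved. The work goes in short steps, Python scripts to look and compute and a tool call to move; the robot and the scene stay as the last step left them, time stands still between calls to the robot, and variables do not carry over. Pictures are saved under pics/ and viewed, about 8 in all and at most 12, crops included, and the job is handed in when it is done.

Besides the shell and the picture viewer there is one more tool, called after "Request:" as a command line: name --argument value ..., lists and objects as JSON in quotes. move_arm: Moves the arm, as the interface text tells. Its arguments: {"type":"object","properties":{"rows":{"type":"array","items":{"type":"array","items":{"type":"array","items":{"type":"number"}}}},"squeeze":{"type":"number"}},"required":["rows"]}

```bash
mkdir -p pics
cat > h.py <<'E'
import numpy as np, cv2
from scipy.spatial.transform import Rotation as R
from rig import sense, eyes, ctrl
def rot(q): return R.from_quat([q[1],q[2],q[3],q[0]]).as_matrix()
def cap(n,f):
    c=eyes.capture(n); cv2.imwrite('pics/'+f,c['color'])
    import pickle; d={k:v for k,v in c.items()}; pickle.dump(d,open('pics/'+f+'.pkl','wb')); return d
def load(f):
    import pickle; return pickle.load(open('pics/'+f+'.pkl','rb'))
def px2w(c,u,v,z):
    f=200/np.tan(np.radians(c['vertical_fov'])/2)
    A=np.array(c['attitude']); A=rot(A) if A.size==4 else A.reshape(3,3)
    d=A@np.array([(u-c['cx'])/f,(v-c['cy'])/f,1]); p=np.array(c['xyz'])
    return p+d*(z-p[2])/d[2]
E
python3 - <<'E'
from h import *
for n in('top','side'):
    c=cap(n,n+'1.png'); print({k:v for k,v in c.items() if k!='color'})
print(sense())
E
```

```text
{'vertical_fov': 44.04112322135341, 'cx': 321.5831119610331, 'cy': 196.57156421252668, 'xyz': array([ 412.75480423,   -6.4437652 , 1496.24250346]), 'attitude': array([-0.01758076,  0.71312658, -0.70050503,  0.02083509])}
{'vertical_fov': 42.718312155975035, 'cx': 322.1761197871097, 'cy': 202.0474246120193, 'xyz': array([  364.29846778, -1137.13537714,  1359.84576724]), 'attitude': array([-0.35645382,  0.93156063, -0.06922038,  0.01854735])}
{'time_s': 0.1, 'joints': array([-1.38839584e+00,  3.13370298e-01,  1.49831680e+00, -1.67014245e-05,
        1.33096848e+00, -2.23358494e-01]), 'dq': array([-0.00160943, -0.00058655, -0.00047737, -0.00124822, -0.00014449,
        0.00101637]), 'tau': array([ 2.23590236e-03, -4.12898827e+01, -2.60141319e+01, -1.90261126e-04,
        3.10363692e-03,  7.88617513e-06]), 'eef_pos': array([ 207.19415705, -482.16926022,  238.82112162]), 'ee_rot': array([-3.77800966e-04,  8.35080680e-01, -5.50127236e-01, -3.73877778e-04]), 'force': array([-0.36243089,  0.82151366,  0.74637112]), 'wrist_torque': array([-0.01568178,  0.02490891, -0.02950191]), 'grip_width': 0.9965187125970463}
```

View pics/top1.png

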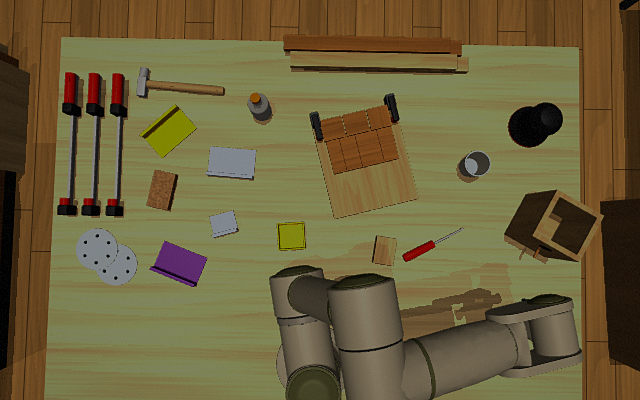

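View pics/side1.png

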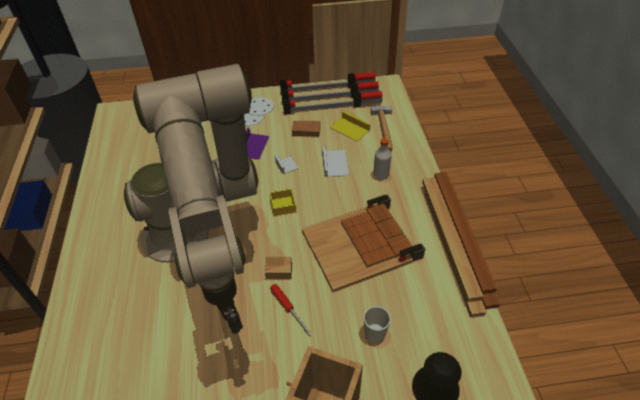

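The top view shows the long strip near (232,162), with its rib on the robot side. The offcut is near (224,223) and the roof near (365,155). Next I'll enlarge both the strip and the roof.

Run:
```python
from h import *
c=load('top1.png');im=c['color']
a=cv2.resize(im[135:245,195:275],None,fx=5,fy=5,interpolation=cv2.INTER_CUBIC)
b=cv2.resize(im[85:225,300:430],None,fx=3.0,fy=3.0,interpolation=cv2.INTER_CUBIC)
o=np.zeros((550,790,3),np.uint8);o[:550,:400]=a;o[:420,400:790]=b
cv2.imwrite('pics/crop1.png',cv2.convertScaleAbs(o,alpha=1.3))
```

```text
(no output)
```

View pics/crop1.png

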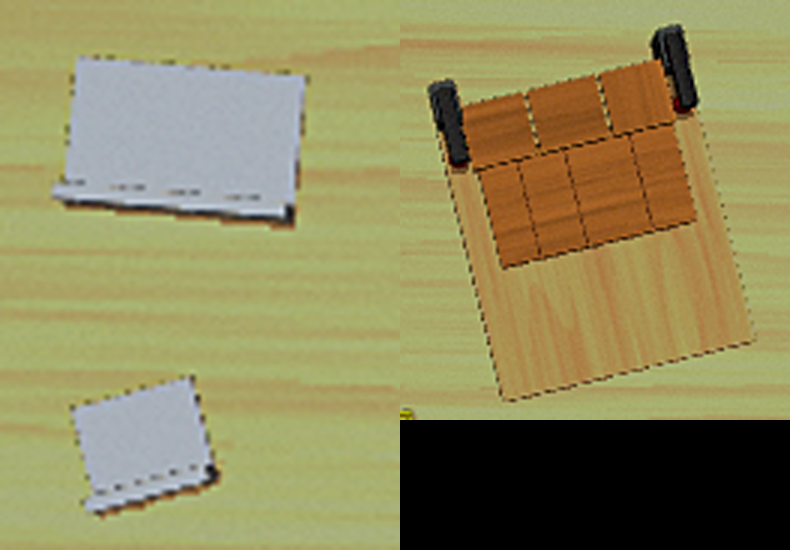

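Run:
```python
from h import *
c=load('top1.png')
P=lambda x,y,z:px2w(c,195+(x+.5)/5-.5,135+(y+.5)/5-.5,z)
Q=lambda x,y,z:px2w(c,300+(x-400+.5)/3-.5,85+(y+.5)/3-.5,z)
def seg(n,a,b):
    d=a-b; print(n,a.round(1),b.round(1),'mid',((a+b)/2).round(1),'len',np.linalg.norm(d).round(1),'yaw',np.degrees(np.arctan2(-d[0],d[1])).round(2))
seg('lead',P(78,58,3),P(307,76,3))
seg('ribtopfar',P(58,185,33),P(297,206,33))
seg('ribtopnear',P(55,199,33),P(294,218,33))
seg('off',P(73,408,3),P(193,377,3))
seg('front',Q(503,402,18),Q(755,341,18))
seg('shing',Q(503,268,31),Q(696,220,31))
```

```text
lead [641.1 328.4   3. ] [632.7 189.1   3. ] mid [636.9 258.8   3. ] len 139.5 yaw -3.47
ribtopfar [560.4 331.2  33. ] [550.5 189.2  33. ] mid [555.5 260.2  33. ] len 142.4 yaw -4.0
ribtopnear [552.1 332.8  33. ] [543.3 190.8  33. ] mid [547.7 261.8  33. ] len 142.3 yaw -3.52
off [428.7 325.    3. ] [448.7 253.3   3. ] mid [438.7 289.2   3. ] len 74.5 yaw 15.55
front [427.8 -50.8  18. ] [ 493.1 -301.5   18. ] mid [ 460.5 -176.1   18. ] len 259.1 yaw 14.61
shing [560.4 -48.2  31. ] [ 611.8 -239.3   31. ] mid [ 586.1 -143.8   31. ] len 197.9 yaw 15.06
```

```bash
cat >> h.py <<'E'
def go(x,y,z,yaw):
    s=sense();M=rot(s['ee_rot']);d=M.T@(np.array([x,y,z])-s['eef_pos'])
    cur=np.degrees(np.arctan2(M[1,0],M[0,0]));dy=(yaw-cur+90)%180-90
    print('shift',d.round(1),'roll',round(-dy/6,2),'yaw now',round(cur,2),'tilt z',M[:,2].round(4),'pos',s['eef_pos'].round(1),'F',s['force'].round(1),'q',s['joints'].round(2),'w',round(s['grip_width'],3),'t',s['time_s'])
E
python3 -c "
from h import *
go(552,262.5,150,-3.6)"
```

```text
shift [-548.  -610.7   89.5] roll -10.53 yaw now -66.75 tilt z [-2.e-04  1.e-03 -1.e+00] pos [ 207.2 -482.2  238.8] F [-0.4  0.8  0.7] q [-1.39  0.31  1.5  -0.    1.33 -0.22] w 0.997 t 0.1
```

Request:
move_arm --rows '[[[-548,-611,0,-10.5,1],[-548,-611,0,-10.5,1],[-548,-611,0,-10.5,1],[-548,-611,0,-10.5,1],[-548,-611,0,-10.5,1],[-548,-611,0,-10.5,1],[-548,-611,0,-10.5,1],[-548,-611,0,-10.5,1],[-548,-611,0,-10.5,1],[-548,-611,0,-10.5,1],[-548,-611,0,-10.5,1],[-548,-611,0,-10.5,1]]]'

```text
time_s: 1.6
eef_pos: [522.9, 200.3, 239.3]
ee_rot: [-0.0, 0.999, -0.033, -0.0]
force: [1.2, -1.0, -0.6]
grip_width: 0.999
```

```bash
python3 -c "
from h import *
go(552,262.5,150,-3.6)"
```

```text
shift [ 25.  -63.9  89.3] roll -0.02 yaw now -3.74 tilt z [-4.e-04  9.e-04 -1.e+00] pos [522.9 200.3 239.3] F [ 1.2 -1.  -0.6] q [0.16 0.39 1.39 0.   1.36 0.22] w 0.999 t 1.6
```

Request:
move_arm --rows '[[[25,-64,0,0,1],[25,-64,60,0,1],[25,-64,100,0,1],[25,-64,100,0,1],[25,-64,100,0,1]]]'

```text
time_s: 2.22
eef_pos: [552.8, 262.7, 141.3]
ee_rot: [-0.001, 0.999, -0.033, 0.001]
force: [-0.5, 0.1, 1.2]
grip_width: 0.997
```

```bash
python3 -c "
from h import *
c=cap('wrist','w1.png'); print(c['xyz'],c['attitude'],c['vertical_fov'])
go(552,262.5,15,-3.6)"
```

```text
[558.71571801 340.83906763 275.37712242] [ 0.15486476  0.98738303 -0.03275345 -0.00434451] 62.629487489143784
shift [ -1.3   0.5 126.7] roll -0.02 yaw now -3.75 tilt z [ 0.0031  0.0019 -1.    ] pos [552.9 262.7 141.7] F [-0.3 -0.2  0.4] q [0.25 0.59 1.35 0.   1.2  0.32] w 1.003 t 2.275
```

View pics/w1.png

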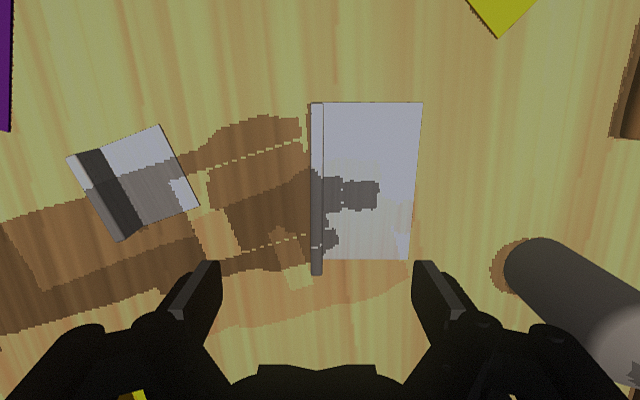

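The strip is seen well here: its rib top runs from (316,103) to (316,275), with the flange to the right and the glue bottle well clear. Converting these to positions.

Run:
```python
from h import *
c=load('w1.png')
for n,u,v,z in[('ribtopL l',311,102,33),('ribtopL r',323,102,33),('ribtopR l',310.5,262,33),('ribtopR r',322,262,33),('leadL',422,102,3),('leadR',407,260,3)]: print(n,px2w(c,u,v,z).round(1))
```

```text
ribtopL l [554.9 335.3  33. ]
ribtopL r [563.4 334.8  33. ]
ribtopR l [545.5 209.   33. ]
ribtopR r [555.  208.4  33. ]
leadL [642.5 328.8   3. ]
leadR [633.2 188.8   3. ]
```

Request:
move_arm --rows '[[[0.5,0,50,0,1],[0.5,0,90,0,1],[0.5,0,115,0,1],[0.5,0,125,0,1],[0.5,0,125,0,1],[0.5,0,125,0,1]]]'

```text
time_s: 3.02
eef_pos: [554.7, 263.1, 18.4]
ee_rot: [-0.001, 0.999, -0.033, 0.003]
force: [-0.8, 0.5, 0.2]
grip_width: 0.997
```

Request:
move_arm --squeeze 70 --rows '[[[0,0,0,0,-1],[0,0,0,0,-1],[0,0,0,0,-1],[0,0,0,0,-1],[0,0,0,0,-1],[0,0,0,0,-1],[0,0,0,0,-1],[0,0,0,0,-1]]]'

```text
time_s: 4.03
eef_pos: [554.8, 263.1, 18.6]
ee_rot: [-0.001, 0.999, -0.033, 0.003]
force: [-0.9, -0.9, 4.0]
grip_width: 0.101
```

```bash
python3 -c "
from h import *
go(552,262.5,250,-3.6)"
```

```text
shift [-1.400e+00  1.000e-01 -2.315e+02] roll -0.03 yaw now -3.75 tilt z [ 0.006   0.0026 -1.    ] pos [554.8 263.1  18.6] F [-0.9 -0.9  4. ] q [0.25 0.74 1.43 0.   0.96 0.32] w 0.101 t 4.025
```

Request:
move_arm --rows '[[[0,0,-15,0,-1],[0,0,-45,0,-1],[0,0,-90,0,-1],[0,0,-140,0,-1],[0,0,-180,0,-1],[0,0,-205,0,-1],[0,0,-205,0,-1],[0,0,-205,0,-1]]]'

```text
time_s: 5.03
eef_pos: [553.0, 262.4, 222.2]
ee_rot: [-0.001, 0.999, -0.033, 0.002]
force: [0.4, 0.2, -2.3]
grip_width: 0.104
```

```bash
python3 -c "
from h import *
go(487.7,-169.6,110,14.8)"
```

```text
shift [-37.3 435.6 111. ] roll -3.09 yaw now -3.76 tilt z [ 0.0037  0.002  -1.    ] pos [553.  262.4 222.2] F [ 0.4  0.2 -2.3] q [0.25 0.52 1.24 0.   1.38 0.32] w 0.104 t 5.025
```

Request:
move_arm --rows '[[[-3,20,0,0,-1],[-8,60,0,-0.4,-1],[-12,110,0,-0.8,-1],[-16,160,0,-1.2,-1],[-20,210,0,-1.6,-1],[-24,260,0,-2,-1],[-28,310,0,-2.4,-1],[-32,360,0,-2.8,-1],[-35,400,0,-3.1,-1],[-37,425,0,-3.1,-1],[-37,435,0,-3.1,-1],[-37,435,0,-3.1,-1]]]'

```text
time_s: 6.52
eef_pos: [487.5, -169.0, 220.4]
ee_rot: [-0.001, 0.992, 0.129, 0.001]
force: [-0.2, 1.0, -2.2]
grip_width: 0.099
```

Request:
move_arm --rows '[[[0,0,20,0,-1],[0,0,50,0,-1],[0,0,80,0,-1],[0,0,100,0,-1],[0,0,110,0,-1],[0,0,110,0,-1],[0,0,110,0,-1]]]'

```text
time_s: 7.4
eef_pos: [488.2, -168.6, 111.2]
ee_rot: [-0.001, 0.992, 0.129, 0.002]
force: [0.2, 0.3, -1.3]
grip_width: 0.1
```

```bash
python3 -c "
from h import *
go(487.7,-169.6,38.6,14.8)
c=cap('wrist','w2.png')
go(487.7,-169.6,38.6,14.8)"
```

```text
shift [-1.1  0.9 72.6] roll 0.01 yaw now 14.84 tilt z [ 0.0039  0.0022 -1.    ] pos [ 488.2 -168.6  111.2] F [ 0.2  0.3 -1.3] q [-0.56  0.43  1.69  0.    1.02 -0.82] w 0.1 t 7.4
shift [-1.   0.9 72.6] roll 0.01 yaw now 14.83 tilt z [ 0.0039  0.0021 -1.    ] pos [ 488.2 -168.7  111.2] F [ 0.2 -0.5 -1.2] q [-0.56  0.43  1.69  0.    1.02 -0.82] w 0.1 t 7.45
```

View pics/w2.png

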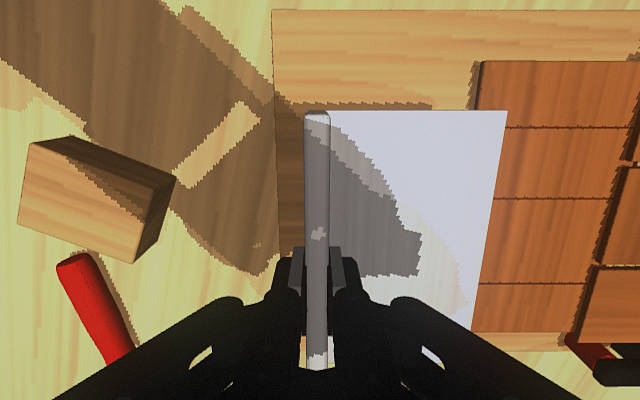

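Run:
```python
from h import *
c=load('w2.png')
Rz=R.from_euler('z',14.8,degrees=True).as_matrix(); o=np.array([596,-141,0])
for n,u,v,z in[('leadL',507,111.5,95.6),('lead pt',471.5,329,95.6),('ribL l',304,112,125.6),('ribL r',331,112,125.6),('shL',482,61,31),('shR',473,331,31),('frontL',272,10.5,18),('front',279,250,18)]:
    p=px2w(c,u,v,z);print(n,p.round(1),'roof',(Rz.T@(p-o)).round(1))
```

```text
leadL [552.4 -78.8  95.6] roof [-26.3  71.3  95.6]
lead pt [ 582.9 -190.1   95.6] roof [-25.2 -44.2  95.6]
ribL l [ 466.4 -100.   125.6] roof [-114.8   72.7  125.6]
ribL r [475.6 -97.6 125.6] roof [-105.3   72.7  125.6]
shL [561.3 -49.3  31. ] roof [-10.1  97.5  31. ]
shR [ 634.2 -233.6   31. ] roof [ 13.2 -99.2  31. ]
frontL [430.8 -53.1  18. ] roof [-137.3  127.2   18. ]
front [ 470.9 -210.2   18. ] roof [-138.6  -35.    18. ]
```

Request:
move_arm --rows '[[[-1,2,20,0,-1],[-1,2,45,0,-1],[-1,2,60,0,-1],[-1,2,68,0,-1],[-1,2,72,0,-1],[-1,2,74,0,-1],[-1,2,74,0,-1]]]'

```text
time_s: 8.32
eef_pos: [488.2, -170.8, 37.5]
ee_rot: [-0.001, 0.992, 0.129, 0.002]
force: [0.3, -0.4, -1.7]
grip_width: 0.102
```

```bash
python3 -c "
from h import *
go(487.7,-171,36.6,14.8)"
```

```text
shift [-0.5  0.1  0.9] roll 0.01 yaw now 14.83 tilt z [ 0.0045  0.0018 -1.    ] pos [ 488.2 -170.8   37.5] F [ 0.3 -0.4 -1.7] q [-0.57  0.55  1.74  0.01  0.85 -0.83] w 0.102 t 8.325
```

Request:
move_arm --rows '[[[0,0,0.5,0,-1],[0,0,1,0,-1],[0,0,1.5,0,-1],[0,0,1.5,0,-1]]]'

```text
time_s: 8.82
eef_pos: [488.3, -170.9, 36.5]
ee_rot: [-0.0, 0.992, 0.129, 0.002]
force: [-1.7, 0.4, 4.6]
grip_width: 0.106
```

Request:
move_arm --rows '[[[0,0,0.5,0,-1],[0,0,1,0,-1],[0,0,1,0,-1],[0,0,1,0,-1]]]'

```text
time_s: 9.32
eef_pos: [488.4, -170.9, 36.5]
ee_rot: [-0.0, 0.992, 0.129, 0.002]
force: [-4.4, 3.1, 12.0]
grip_width: 0.099
```

Run:
```python
from h import *
c=cap('wrist','w3.png');d=cap('side','s3.png')
o=np.zeros((590,640,3),np.uint8);o[:340]=c['color'][:340]
o[340:]=cv2.resize(d['color'][190:290,290:546],(640,250),interpolation=cv2.INTER_CUBIC)
cv2.imwrite('pics/v3.png',o); go(487.7,-171,36.6,14.8)
```

```text
shift [-0.7 -0.1 -0.1] roll 0.01 yaw now 14.84 tilt z [ 0.0049  0.0014 -1.    ] pos [ 488.4 -170.9   36.5] F [-4.6  1.6 11. ] q [-0.57  0.55  1.74  0.01  0.85 -0.83] w 0.099 t 9.425
```

View pics/v3.png

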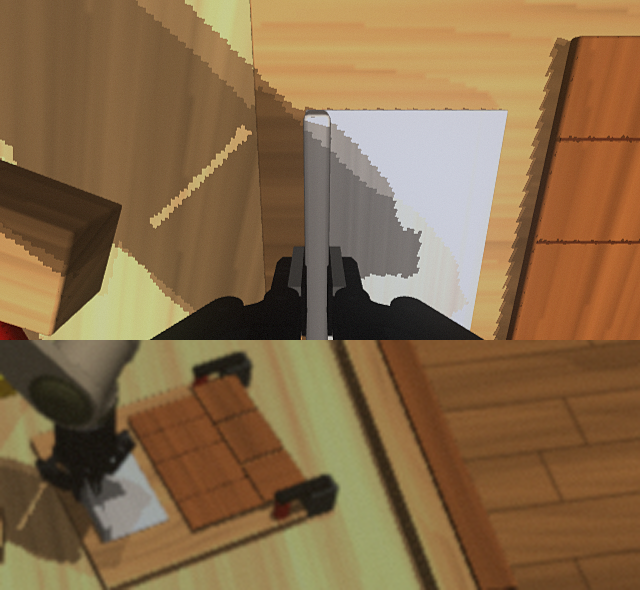

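The strip lies flat on the bare board. Its leading edge runs from (507,111) to about (471,330), and the shingle's edge from (570,38) to (511,340). I'll measure the gap and the angle between them.

Run:
```python
from h import *
c=load('w3.png')
im=c['color'].astype(float)
# subpixel edges by row: strip leading edge (drop in blue), shingle edge
g=im[:,:,0]
A=[];B=[]
for v in range(120,320,4):
    x0=507-(v-111)*36/219; r=np.arange(int(x0)-9,int(x0)+10)
    A.append((r[np.argmin(np.diff(g[v,r[0]:r[-1]+2]))]+.5,v))
A=np.array(A)
def line(p,z):
    w=np.array([px2w(c,u,v,z) for u,v in p]);k=np.polyfit(w[:,1],w[:,0],1)
    for _ in range(3):
        r=abs(w[:,0]-np.polyval(k,w[:,1]));w=w[r<=max(2*np.median(r),.3)];k=np.polyfit(w[:,1],w[:,0],1)
    return k
kA=line(A,21);kS=line(np.array([(571,40),(554,125),(541,190),(511,340)]),31);kF=line(np.array([(250,5),(257.5,120),(265,280)]),18)
for n,k in('lead',kA),('shingle',kS),('front',kF): print(n,'yaw',np.degrees(np.arctan(-k[0])).round(2),'x at y=-150',np.polyval(k,-150).round(1))
for n,u,v,z in[('leadL',507,111,21),('shL',573,38,31),('ribL',317,112,51)]:print(n,px2w(c,u,v,z).round(1))
```

```text
lead yaw 14.86 x at y=-150 570.8
shingle yaw 15.85 x at y=-150 587.5
front yaw 14.74 x at y=-150 455.9
leadL [552.4 -80.9  21. ]
shL [559.8 -50.2  31. ]
ribL [ 471.  -101.2   51. ]
```

Request:
move_arm --rows '[[[2,0,0.5,0,-1],[6,0,0.5,0,-1],[10,0,0.5,0,-1],[15,0,0.5,0,-1],[20,0,0.6,0,-1],[25,0,0.6,0,-1],[30,0,0.6,0,-1],[30,0,0.6,0,-1]]]'

```text
time_s: 10.42
eef_pos: [517.8, -163.4, 36.5]
ee_rot: [-0.0, 0.992, 0.129, 0.003]
force: [-1.2, 0.0, 4.8]
grip_width: 0.094
```

```bash
python3 -c "
from h import *
go(488.4+51*.967,-170.9+51*.256,36.5,14.85)"
```

```text
shift [20.7 -0.2  0.2] roll 0.0 yaw now 14.86 tilt z [ 5.5e-03  9.0e-04 -1.0e+00] pos [ 517.8 -163.4   36.5] F [-1.2  0.   4.8] q [-0.52  0.59  1.66  0.    0.88 -0.79] w 0.094 t 10.425
```

Sliding with light pressure. I'll take the remaining ~20 mm slowly and watch the force.

Request:
move_arm --rows '[[[3,0,0.6,0,-1],[6,0,0.6,0,-1],[9,0,0.7,0,-1],[12,0,0.7,0,-1],[14,0,0.7,0,-1],[16,0,0.7,0,-1],[16,0,0.7,0,-1]]]'

```text
time_s: 11.3
eef_pos: [533.2, -159.5, 36.5]
ee_rot: [0.0, 0.992, 0.129, 0.003]
force: [-4.1, -1.1, 8.0]
grip_width: 0.099
```

Request:
move_arm --rows '[[[1,0,0.6,0,-1],[2,0,0.6,0,-1],[3,0,0.6,0,-1],[4,0,0.6,0,-1],[4,0,0.6,0,-1]]]'

```text
time_s: 11.92
eef_pos: [536.9, -158.8, 36.5]
ee_rot: [0.0, 0.992, 0.13, 0.002]
force: [-4.8, -1.1, 8.3]
grip_width: 0.102
```

```bash
python3 -c "
from h import *
go(488.4+51*.967,-170.9+51*.256,36.5,14.85)"
```

```text
shift [ 1.  -0.7  0. ] roll 0.01 yaw now 14.89 tilt z [ 4.5e-03 -1.0e-04 -1.0e+00] pos [ 536.9 -158.8   36.5] F [-4.8 -1.1  8.3] q [-0.5   0.62  1.61  0.    0.91 -0.76] w 0.102 t 11.925
```

Request:
move_arm --rows '[[[1,0,0.5,0,-1],[2,0,0.5,0,-1],[3,0,0.5,0,-1],[3,0,0.5,0,-1]]]'

```text
time_s: 12.42
eef_pos: [539.1, -158.3, 36.6]
ee_rot: [0.0, 0.992, 0.13, 0.001]
force: [-8.3, -1.4, 8.2]
grip_width: 0.101
```

Run:
```python
from h import *
c=cap('wrist','w4.png');d=cap('side','s4.png')
o=np.zeros((590,640,3),np.uint8);o[:340]=c['color'][:340]
o[340:]=cv2.resize(d['color'][190:290,290:546],(640,250),interpolation=cv2.INTER_CUBIC)
cv2.imwrite('pics/v4.png',o); go(487.7,-171,36.6,14.8)
```

```text
shift [-53.   -0.9  -0.2] roll 0.02 yaw now 14.91 tilt z [ 2.6e-03 -3.0e-04 -1.0e+00] pos [ 539.1 -158.3   36.5] F [-7.4 -2.   8.4] q [-0.49  0.63  1.6   0.    0.91 -0.76] w 0.102 t 12.525
```

View pics/v4.png

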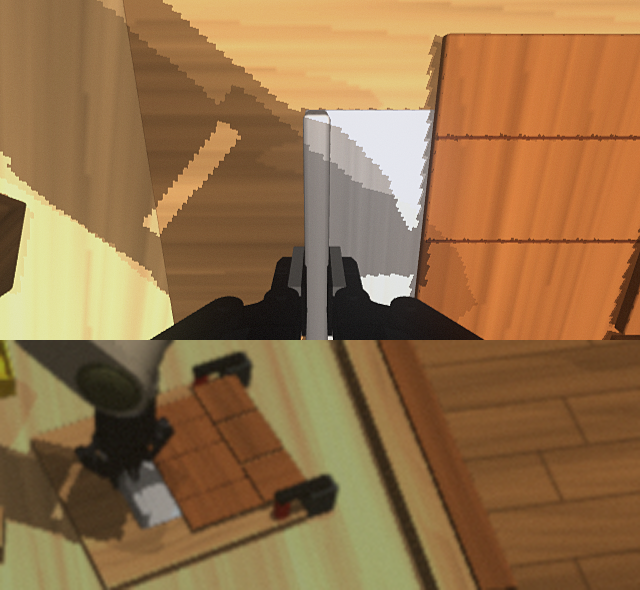

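The flange is under the shingle, which is still down, and the forward force has started to rise. I'll push slightly more to confirm the stop.

Request:
move_arm --rows '[[[1,0,0.5,0,-1],[2,0,0.5,0,-1],[2,0,0.5,0,-1],[2,0,0.5,0,-1]]]'

```text
time_s: 13.02
eef_pos: [539.2, -158.2, 36.5]
ee_rot: [-0.0, 0.992, 0.13, -0.001]
force: [-16.3, -2.7, 13.6]
grip_width: 0.102
```

Request:
move_arm --rows '[[[1,0,0.6,0,-1],[2,0,0.6,0,-1],[2,0,0.6,0,-1],[2,0,0.6,0,-1]]]'

```text
time_s: 13.52
eef_pos: [539.2, -158.2, 36.5]
ee_rot: [-0.0, 0.992, 0.13, -0.004]
force: [-17.4, -3.8, 14.1]
grip_width: 0.102
```

The strip is on the stop: it no longer moves and the force has risen to 17 N. Now I'll relax the forward push and settle the downward press.

Request:
move_arm --rows '[[[0.2,0,0.7,0,-1],[0.2,0,0.7,0,-1],[0.2,0,0.7,0,-1],[0.2,0,0.7,0,-1]]]'

```text
time_s: 14.02
eef_pos: [539.1, -158.2, 36.5]
ee_rot: [-0.0, 0.992, 0.13, -0.004]
force: [-7.3, 0.5, 9.6]
grip_width: 0.103
```

```bash
python3 -c "
from h import *
go(539,-158.2,36.5,14.85)"
```

```text
shift [-0.1 -0.   0. ] roll 0.01 yaw now 14.93 tilt z [-7.9e-03 -2.0e-04 -1.0e+00] pos [ 539.1 -158.2   36.5] F [-7.3  0.5  9.6] q [-0.49  0.63  1.59 -0.    0.93 -0.75] w 0.103 t 14.025
```

Run:
```python
from h import *
c=cap('wrist','w5.png');d=cap('side','s5.png')
o=np.zeros((590,640,3),np.uint8);o[:340]=c['color'][:340]
o[340:]=cv2.resize(d['color'][190:290,290:546],(640,250),interpolation=cv2.INTER_CUBIC)
cv2.imwrite('pics/v5.png',o); go(539,-158.2,36.5,14.85)
t=eyes.capture('top')['color'].astype(int)-load('top1.png')['color'].astype(int)
m=(abs(t).max(2)>40).astype(np.uint8); n,_,st,_=cv2.connectedComponentsWithStats(m)
print([s.tolist() for s in st[1:] if s[4]>15])
```

```text
shift [-0.1 -0.   0. ] roll 0.01 yaw now 14.93 tilt z [-8.e-03 -2.e-04 -1.e+00] pos [ 539.1 -158.2   36.5] F [-8.3  0.5 10.3] q [-0.49  0.63  1.59 -0.    0.93 -0.75] w 0.099 t 14.125
[[201, 145, 381, 255, 20568], [206, 146, 50, 35, 1395], [383, 170, 5, 7, 16], [402, 173, 9, 21, 50], [267, 266, 29, 36, 240], [553, 309, 22, 18, 60], [295, 321, 26, 10, 38], [323, 328, 10, 17, 61], [283, 331, 50, 37, 967], [334, 334, 6, 13, 36], [285, 359, 11, 24, 64], [346, 373, 10, 27, 91], [343, 393, 6, 7, 21]]
```

View pics/v5.png

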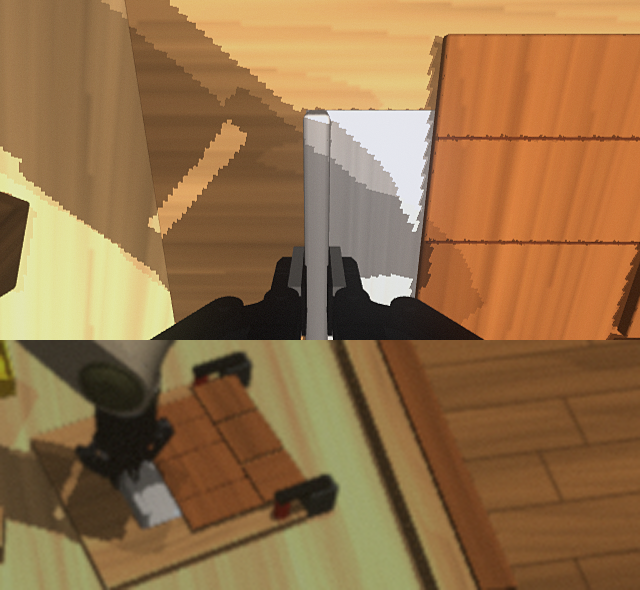

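The strip is seated square against the stop, the shingle is still flat and the press is steady at about 10 N, so I'm handing in.

```bash
python3 -c "
from h import *
print(ctrl.finish_job()); s=sense(); print(s['force'],s['grip_width'],s['time_s'])"
```

```text
the job is handed in; nothing more can be done
None
the job is handed in; nothing more can be done
```

The longer strip is under the shingle against the stop, and I handed the job in at about 14 s with the gripper still closed on the rib. No verdict is reported. I gripped the rib at 70 N, laid the strip on the bare board with its edge about 16 mm short of the shingle, then slid it in under light pressure.

**Last checks:**
- **Depth:** the strip moved about 52 mm, where I had worked out 51 mm to the stop. Pushing a little harder moved it about 0.1 mm more while the forward force rose to 17 N, so it is on the stop.
- **Press and grip:** the downward push was steady at about 10 N, and the fingers were stopped on the rib.
- **Flatness:** the tool tilted by about 0.013 rad while pushing against the stop, which should leave the strip well within the 0.05 rad limit.
- **Shingle:** it looked flat in the side and wrist pictures, though I did not measure its lift.
- **Other objects:** I did not measure the final positions of the offcut or the rest. Comparing top views before and after showed changes where the strip, arm and shadows moved, but one large patch was too broad to clear everything under it.

**Disagreements:**
- My readings of the roof's angle ranged from 14.3 to 15.9 degrees. I used about 14.9, which agrees with how the strip sat at the stop.
- About 7–8 N of forward push against the stop remained when I handed in.

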